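Hold the board carrier's gate open

ROBOT

A 7-joint arm with a two-finger parallel gripper is mounted at the origin on the work surface. World frame = base frame: x ahead of the robot, y to its left, z up, the work surface at z = 0. Lengths are in m, angles in degrees, forces in N, time in s.
With the tool pointing down it reaches from about 0.425 to 0.875 m from the base axis. Payload 4.7 kg.
Tool frame: the origin (TCP) lies between the finger pads; the fingertips stand 22 mm ahead of it and the grasp point (between the pads) lies 3 mm ahead of it (env.tip_reach is the distance from the TCP to the fingertips, in m); z points along the fingers, y is the line along which they close (so a half turn about z gives the same grasp; the last joint's range is limited). The gripper opens to 87 mm and grips with 3 to 60 N. Pads are 19 mm wide; open, the fingers measure 117 mm over their backs; the gripper's body (75 mm by 190 mm) begins 51 mm behind the grasp point.
Start: joints at [0.808, 18.392, -4.016, 83.108, 1.295, 78.541, -3.26], TCP at [0.65, -0, 0.245] pointing down, gripper open.
Joint ranges: [-163.93, 163.93], [-17.29, 119.83], [-79.2, 71.16], [3.27, 140.29], [-89.18, 269.18], [5.43, 117.66], [-154.24, 154.24]. Speed limits (degrees/s): [147.25, 147.25, 180, 180, 180, 180, 180].

INTERFACE

Orientations are given as [roll, pitch, yaw] about the fixed x, y, z axes, in that order (R = Rz(yaw) Ry(pitch) Rx(roll)).
In Python, from cell import env gives the robot as it stands.
- The arm moves only by the shell command python3 -m creep 'ROWS' [FORCE]. ROWS is JSON, one flat list of numbers, 7 for each row, row after row: the finger opening in mm, from 0 to 87, then the shift along the tool's x, y, z in units of 30 mm (1.0 is 30 mm), then the turn, a rotation vector about the tool's x, y, z in units of 6 degrees (1.0 is 6 degrees). A call has 1 to 12 rows; each row is the pose to reach, as a shift and turn from the pose commanded when the call began, along the tool's axes at that moment; what a row does not reach only later rows make up. A row lasts 1/10 s, in which the tool goes at most 50 mm and 8.59 degrees, less where a joint would pass 70% of its speed; a pose out of reach is approached as far as the arm can. A call with a gripper value outside its range is refused whole. The fingers move at their own pace and stop on an object; FORCE is the grip in N (left out, the last holds). Time passes only in rows, so rows that repeat a pose let the fingers close. It gives the time, the measured TCP pose, the force, the opening and the grip force at its end, in the units of the state.
- env.get_obs(): the state, without advancing time (a new reading comes with each control period).
- env.read_camera(name): name is "scene" or "side" or "wrist"; returns a dict with "color" (384x512x3 uint8, red, green, blue), "depth" (384x512 float32, m along the optical axis (not along the pixel's ray), 0 where there is no reading), "fovy" (degrees; the focal length in pixels is half the picture's height over the tangent of half this angle, whatever the lens; pixels are square), "cx", "cy" (the principal point, pixels), "R" (3x3) and "t" (3): a world point X has camera coordinates R X + t. Camera axes: x right, y down, z forward; pixel columns grow to the right and rows downward; lengths in m; the calibration is good to about 2 mm. A picture is of the moment at which its call begins.
- env.sign_off(): hands the job in; it is judged then, once.
The state is a dict: "time_s": time; "qpos": joint angles; "joint_velocities": joint speeds; "effort": joint torques, N m; "tool_pos": TCP position; "tool_rot": TCP orientation; "force": force on the tool from outside, world axes, zero at the start; "wrist_torque": the same for the moment, N m; "grip_width": finger opening in m; "grasp_force": force on a finger pad.
Only numpy, scipy, OpenCV 4.12 (cv2) and the standard library are available. Lean on these libraries where they do the work, as an engineer would, in place of code of your own. Each camera call takes 0.05 s, during which the arm holds its last target. There are 200 camera calls.

TASK

The gate of the plywood board carrier is shut by two catches. First squeeze the slide bolt's finger tab (on the fixed front panel) back against its lug to draw the bolt, then squeeze the spring latch on the gate's own top rail, swing the gate out past the click of its detent and hold it wide open, about square to the carrier's front, so that boards can be slid in. Finish still holding the gate there with the gripper, since its spring hinge pulls it back when let go; do not disturb the flask, the red bin or the scissors.

Things in the scene. Friction and masses are not known exactly. Their poses are not given: they have to be found in the camera images.
- carrier: Open-topped plywood carrier fixed to the table, 280 x 400 x 160 mm high. Origin on the table under mid-front; x points into it (its front looks to -x), z up. In the front (plane x = -9 mm): the barred steel gate, y +170 to -80 mm, and a plywood panel, y -97 to -200, top z 165. Near the front all stays below z 186 except the catches' four upright finger plates.
- bolt_grip (a point): Where to squeeze the slide bolt, on the panel's top edge: carrier x -9, y -146, z 204 mm; the middle between the outer faces of tab and lug when fully squeezed (40 mm apart). Tab (gate side, outer face at y -112 when shut) and lug (outer face y -166) are steel plates 24 wide (x), 6 thick (y), tops at z 222. Take both from above, close along y: the tab slides to the lug.
- bolt (a joint): Travel of the slide bolt, m: 0 shut (its rod through the staple on the gate) to 0.014 drawn. Free of the staple from 0.010; draw it fully. It takes about 4 N and stays where it is left.
- latch_grip (a point): Where to squeeze the spring latch, on the gate's top rail: 152 mm from the hinge axis, z 204 mm (shut: carrier x -9, y +18); turns with the gate. The middle between the outer faces of trigger and post when squeezed (42 mm apart). Two steel plates 24 wide across the gate, 6 thick, tops at z 222: moving trigger to the free edge, fixed post to the hinge. Take both from above, close along the gate.
- latch (a joint): Travel of the spring latch, m: 0 out (its nose behind the panel's strike plate) to 0.012 squeezed; the gate is free from 0.008. Its spring takes 6 N rising to 11 N and throws it out when let go, so keep it squeezed while the gate starts to swing.
- gate_hinge (a point): Point on the gate's vertical hinge axis, at z = 155 mm, in the carrier frame at x -9, y +170 mm.
- gate (a joint): Gate angle, rad: 0 shut, grows as its right edge swings out of the front, clockwise from above; 1.57 square to the front, stop at 1.70. Gate 250 mm long, z 22 to 165 mm. Its spring pulls it shut with 0.12 N m (shut) to 0.32 (wide). A sprung roller on the quadrant at the hinge is passed between 0.77 and 1.03 rad (about 0.5 N m more); let go beyond it, the gate swings back to about 1.0.
- flask_mid (a point): Bystander: insulated flask, 74 dia. x 222 mm, upright, point at half height.
- red_bin_mid (a point): Bystander: open red plastic bin, 170 x 130 x 100 mm, point at its middle.
- scissors_mid (a point): Bystander: scissors lying flat, 190 mm long, point at the pivot.
- bolt_lug (a point): Centre of the outer face of the slide bolt's fixed steel lug (y -166 mm), which does not give: a gripper whose fingers close evenly should be centred on bolt_grip before closing.
- latch_post (a point): Centre of the outer face of the latch's fixed post on the gate, 21 mm from latch_grip towards the hinge; the trigger's outer face is 33 mm from latch_grip the other way until squeezed. Its axes are the carrier's turned by the gate's angle.

How it is judged:
By the outcome, as a careful person would: the job done as asked, in the order asked, and still so for the second after the job is handed in, while the arm keeps its last pose, push and grip.
It also fails if it takes over 48 s, if anything falls off the work surface, if the arm or the gripper's body presses on something with over 40 N, if the wrist force passes 120 N, or if a joint passes its speed limit or range.

## Working session

There is one attempt and no reset: what is moved stays moved. The work goes in short steps, Python scripts to look and compute and a shell command to move; the robot and the scene stay as the last step left them, time stands still between calls to the robot, and variables do not carry over. Pictures are saved under pics/ and viewed, at most 10 in all, crops included, and the job is handed in when it is done.

```bash
mkdir -p pics; cat > h.py <<'E'
import numpy as np,cv2
from cell import env
from scipy.spatial.transform import Rotation as Ro
def cam(n):
    c=env.read_camera(n);c['f']=192/np.tan(np.radians(c['fovy'])/2);return c
def pts(c):
    d=c['depth'];v,u=np.mgrid[:384,:512]
    P=np.stack([(u-c['cx'])/c['f']*d,(v-c['cy'])/c['f']*d,d],-1)
    W=(P-c['t'])@c['R'];W[d==0]=np.nan;return W
def save(c,n):cv2.imwrite('pics/'+n,c['color'][:,:,::-1])
E
python3 - <<'E'
from h import *
for n in('scene','side'):
    c=cam(n);save(c,n+'0.png');np.savez(n+'0.npz',W=pts(c));print(n,c['fovy'],-c['R'].T@c['t'])
o=env.get_obs();print(o)
E
```

```text
scene 42.67729767320668 [1.22617243 1.13170665 1.40062727]
side 48.369809544742516 [-0.02624326 -0.80462456  1.37019868]
{'time_s': 0.1, 'qpos': array([ 0.8064209 , 18.4048836 , -4.01650364, 83.11624288,  1.30092261,
       78.53681919, -3.25852753]), 'joint_velocities': array([-0.0198141 , -0.08190784, -0.04629419,  0.03179993,  0.024299  ,
       -0.14307449,  0.00529327]), 'effort': array([-7.20010590e-03, -4.78385532e+01, -4.04122341e-01, -3.01022673e+01,
       -8.43113987e-02,  1.02124445e-01, -2.76187377e-03]), 'tool_pos': array([ 6.49976232e-01, -4.30300351e-05,  2.44363347e-01]), 'tool_rot': array([-1.79987527e+02,  8.43730136e-03,  9.00056021e+01]), 'force': array([ 0.22040078, -0.01204937, -0.3706459 ]), 'wrist_torque': array([ 0.03779152, -0.00075952, -0.05303692]), 'grasp_force': 1.0446866601705551, 'grip_width': 0.08656134442261196}
```

```bash
python3 -c "
import cv2,numpy as np
a=cv2.imread('pics/scene0.png');b=cv2.imread('pics/side0.png')
cv2.imwrite('pics/both0.png',cv2.resize(np.vstack([a,b]),(400,600)) if 0 else cv2.resize(np.hstack([a,b]),(800,300)))"
```

```text
(no output)
```

View pics/scene0.png

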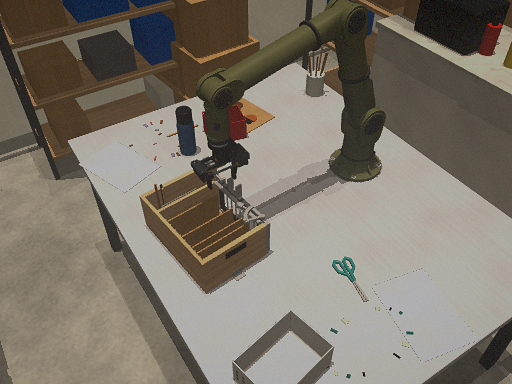

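View pics/side0.png

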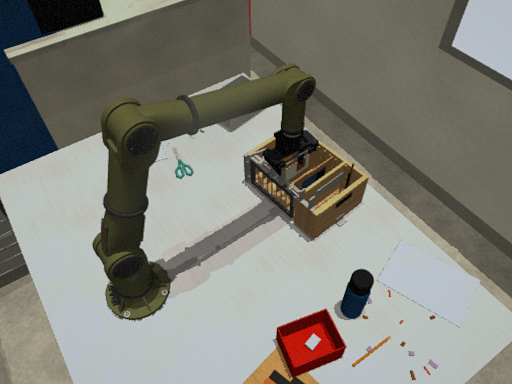

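The scene view shows the carrier at (205,230), flask (186,130), bin (225,122) and scissors (350,275). In the side view, the gate faces the robot at about (270,185). Next I'll make a top-down height map.

```bash
python3 - <<'E'
from h import *
P=np.vstack([np.load(n+'0.npz')['W'].reshape(-1,3) for n in('scene','side')])
P=P[np.isfinite(P).all(1)]
# map: world x 0.3..1.05 (right), y -0.5..0.5 up, 3mm cells
s=600/1.0
im=np.zeros((600,480),np.float32)
m=(P[:,2]>-.02)&(P[:,2]<.25)&(P[:,0]>.3)&(P[:,0]<1.1)&(abs(P[:,1])<.5)
Q=P[m];Q=Q[np.argsort(Q[:,2])]
im[((.5-Q[:,1])*s).astype(int).clip(0,599),((Q[:,0]-.3)*s).astype(int).clip(0,479)]=Q[:,2]+.02
v=cv2.applyColorMap((im/.27*255).astype(np.uint8),cv2.COLORMAP_JET)
for i in range(0,480,60):cv2.putText(v,'%.1f'%(.3+i/s),(i,10),0,.35,(255,255,255));cv2.line(v,(i,0),(i,599),(90,90,90))
for i in range(0,600,60):cv2.putText(v,'%.1f'%(.5-i/s),(0,i),0,.35,(255,255,255));cv2.line(v,(0,i),(479,i),(90,90,90))
cv2.imwrite('pics/top.png',v)
# rim band
r=P[(abs(P[:,2]-.16)<.006)&(P[:,0]>.45)&(P[:,0]<1.1)&(abs(P[:,1])<.4)]
print(len(r),cv2.minAreaRect(r[:,:2].astype(np.float32)))
E
```

```text
2638 ((0.7439612746238708, 0.022511228919029236), (0.2857505977153778, 0.4084509611129761), 6.163337230682373)
```

View pics/top.png

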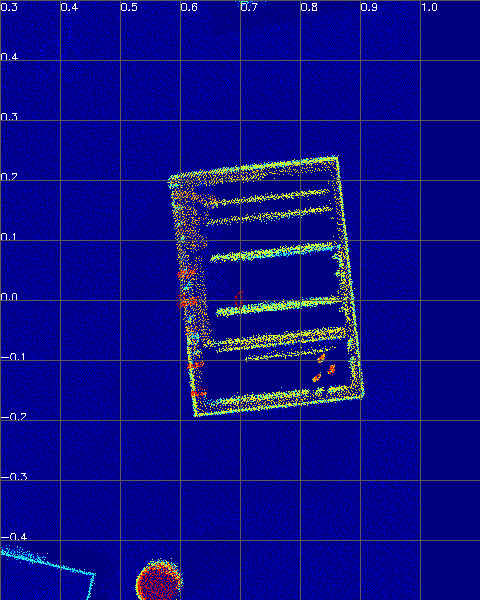

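The map shows the carrier yawed about +6°, with its front from (0.585,0.205) to (0.62,-0.19). Four red finger plates stand at x≈0.61, y = 0.045, -0.003, -0.107 and -0.155. I'll fit the pose on these.

```bash
python3 - <<'E'
from h import *
P=np.vstack([np.load(n+'0.npz')['W'].reshape(-1,3) for n in('scene','side')])
P=P[np.isfinite(P).all(1)]
m=(P[:,2]>.192)&(P[:,2]<.228)&(P[:,0]>.57)&(P[:,0]<.65)
Q=P[m];M=[]
for y in(.045,-.003,-.107,-.155):
    q=Q[abs(Q[:,1]-y)<.013];print(len(q),q.mean(0),q.min(0),q.max(0))
    M.append((q[:,:2].min(0)+q[:,:2].max(0))/2)
M=np.array(M);C=np.array([[-.009,y] for y in(.036,-.012,-.115,-.163)])
a,b=C-C.mean(0),M-M.mean(0)
th=np.arctan2((a[:,0]*b[:,1]-a[:,1]*b[:,0]).sum(),(a*b).sum())
for t in(th,np.radians(6.16)):
    R=np.array([[np.cos(t),-np.sin(t)],[np.sin(t),np.cos(t)]])
    o=M.mean(0)-R@C.mean(0)
    print(np.degrees(t),o,'bolt',R@[-.009,-.146]+o,'latch',R@[-.009,.018]+o,'hinge',R@[-.009,.17]+o,'far',R@[.271,0]+o)
    print(((C@R.T+o)-M)*1e3)
E
```

```text
76 [0.60889138 0.04466778 0.20873257] [0.59524813 0.03694909 0.19201687] [0.62527941 0.05431483 0.2279958 ]
94 [ 0.61417926 -0.0029408   0.21076554] [ 0.59623338 -0.01126448  0.19269207] [0.63142678 0.00914179 0.2258771 ]
47 [ 0.62562045 -0.10973592  0.21219009] [ 0.61277509 -0.11428453  0.19375368] [ 0.63966553 -0.10417164  0.22563987]
50 [ 0.63016614 -0.15488066  0.21050163] [ 0.61931671 -0.1601076   0.19289937] [ 0.64465996 -0.14443684  0.22796139]
6.324052595638763 [0.62252623 0.00987253] bolt [ 0.62966313 -0.13623039] latch [0.61159827 0.02677163] hinge [0.59485524 0.17784668] far [0.89187715 0.03972361]
[[-0.64822546 -0.96986333]
 [ 1.07273831 -1.98446418]
 [ 0.02811942  3.80905443]
 [-0.45263228 -0.85472692]]
6.16 [0.62270977 0.00986668] bolt [ 0.62942831 -0.13625608] latch [0.61183024 0.02679701] hinge [0.59551984 0.17791938] far [0.89214505 0.03894642]
[[-0.36502039 -0.93888721]
 [ 1.21932184 -1.96843131]
 [-0.11846411  3.79302156]
 [-0.73583735 -0.88570303]]
```

```bash
python3 -m creep '[87,0,0,-1,0,0,0, 87,-4.53,-0.68,-1,0,0,-16.03, 87,-4.53,-0.68,-1,0,0,-16.03, 87,-4.53,-0.68,-1,0,0,-16.03, 87,-4.53,-0.68,-1,0,0,-16.03, 87,-4.53,-0.68,-1,0,0,-16.03, 87,-4.53,-0.68,-1,0,0,-16.03, 87,-4.53,-0.68,-1,0,0,-16.03, 87,-4.53,-0.68,-1,0,0,-16.03, 87,-4.53,-0.68,-1,0,0,-16.03, 87,-4.53,-0.68,-1,0,0,-16.03, 87,-4.53,-0.68,-1,0,0,-16.03]' 15
python3 -m creep '[87,0,0,0,0,0,0, 87,0,0,0,0,0,0]'
python3 - <<'E'
from h import *
o=env.get_obs();print(o['tool_pos'],o['tool_rot'],o['qpos'])
c=cam('wrist');save(c,'w1.png');W=pts(c);np.savez('w1.npz',W=W)
t=(W[...,2]>.2)&(W[...,2]<.23)
n,l,st,ce=cv2.connectedComponentsWithStats(t.astype(np.uint8))
for i in range(1,n):
    if st[i,4]>30:q=W[l==i];print(st[i],ce[i],q.mean(0),q.min(0),q.max(0))
E
```

```text
time_s: 1.3
tool_pos: [0.6292, -0.1359, 0.2736]
tool_rot: [180.0, -0.1, -175.8]
force: [-1.3, 0.2, -2.5]
grip_width: 0.0872
grasp_force: 0.0
time_s: 1.5
tool_pos: [0.6293, -0.136, 0.274]
tool_rot: [180.0, -0.1, -176.3]
force: [0.1, 1.0, -1.8]
grip_width: 0.0867
grasp_force: 0.0
[ 0.62931693 -0.13600349  0.27397487] [ 1.79980576e+02 -5.61441358e-02 -1.76324670e+02] [ 18.84803458  17.44890064 -11.48228123  81.24090759   3.45034328
  81.71264305 101.05489385]
[490 180  22  40 648] [502.44135802 198.33179012] [0.6094048  0.04037258 0.20888637] [0.59688834 0.03757661 0.20002355] [0.62152144 0.04613966 0.21944963]
[428 183  30  39 895] [442.52067039 201.86592179] [ 0.61346244 -0.00647889  0.21392604] [ 0.60224263 -0.00983714  0.20000162] [ 6.26870792e-01 -1.13520376e-04  2.22369192e-01]
[294 189  12  40 431] [299.65197216 208.18561485] [ 0.62368148 -0.10908903  0.21713478] [ 0.61328687 -0.11259116  0.20015838] [ 0.63766452 -0.1043048   0.22247349]
[230 191  13  41 419] [235.91646778 211.16706444] [ 0.62865262 -0.15425288  0.2175928 ] [ 0.61833526 -0.15868538  0.20002061] [ 0.64281246 -0.15028321  0.223143  ]
```

View pics/w1.png

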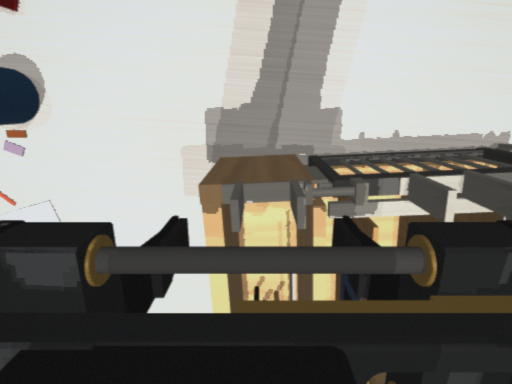

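The wrist view shows the lug at (236,211) and the tab at (300,208), straddled by fingertips at about u=185 and 337. I'll correct the yaw, descend and close.

```bash
python3 -m creep '[87,0.03,-0.03,0,0,0,-0.42, 87,0.03,-0.03,0.7,0,0,-0.42, 87,0.03,-0.03,1.4,0,0,-0.42, 87,0.03,-0.03,2.1,0,0,-0.42, 87,0.03,-0.03,2.1,0,0,-0.42, 60,0.03,-0.03,2.1,0,0,-0.42, 52,0.03,-0.03,2.1,0,0,-0.42, 46,0.03,-0.03,2.1,0,0,-0.42, 38,0.03,-0.03,2.1,0,0,-0.42, 38,0.03,-0.03,2.1,0,0,-0.42, 38,0.03,-0.03,2.1,0,0,-0.42, 38,0.03,-0.03,2.1,0,0,-0.42]' 15; python3 -m creep '[38,0,0,0,0,0,0, 38,0,0,0,0,0,0, 38,0,0,0,0,0,0]'
```

```text
time_s: 2.75
tool_pos: [0.6293, -0.1362, 0.2122]
tool_rot: [-180.0, 0.1, -173.5]
force: [-0.2, 2.4, 1.2]
grip_width: 0.0416
grasp_force: 3.1
time_s: 3.05
tool_pos: [0.6294, -0.1371, 0.2121]
tool_rot: [-180.0, 0.1, -173.6]
force: [0.9, 3.0, 2.2]
grip_width: 0.0393
grasp_force: 15.0
```

```bash
python3 -m creep '[87,0,0,0,0,0,0, 87,0,0,0,0,0,0, 87,0,0,0,0,0,0, 87,0,0,-1,0,0,0, 87,0,0,-2.1,0,0,0, 87,0,1.5,-2.1,0,0,0, 87,0,3,-2.1,0,0,0, 87,0,4.5,-2.1,0,0,0, 87,0,5.47,-2.1,0,0,0, 87,0,5.47,-2.1,0,0,0, 87,0,5.47,-2.1,0,0,0]'
python3 - <<'E'
from h import *
o=env.get_obs();print(o['tool_pos'],o['tool_rot'],o['qpos'])
c=cam('wrist');save(c,'w2.png');W=pts(c);np.savez('w2.npz',W=W)
t=(W[...,2]>.2)&(W[...,2]<.23)
n,l,st,ce=cv2.connectedComponentsWithStats(t.astype(np.uint8))
for i in range(1,n):
    if st[i,4]>30:q=W[l==i];print(st[i],ce[i],q.mean(0),q.min(0),q.max(0))
E
```

```text
time_s: 4.15
tool_pos: [0.6102, 0.026, 0.2742]
tool_rot: [-179.9, -0.0, -173.5]
force: [-0.3, -0.6, -1.5]
grip_width: 0.0866
grasp_force: 0.0
[0.61023655 0.02604266 0.27421219] [-1.79930386e+02 -3.91603578e-02 -1.73528770e+02] [  9.1531804   13.7748413  -16.96128646  86.04511748   4.10473316
  80.82132298  88.46540572]
[  0 191  35  31 844] [ 16.3542654  206.79620853] [ 0.62738894 -0.1525926   0.21208983] [ 0.61799916 -0.15936098  0.20002075] [ 0.64223652 -0.14915163  0.22257487]
[ 45 191  33  31 804] [ 61.54850746 207.30970149] [ 0.6236962  -0.1191418   0.21289725] [ 0.61428869 -0.12586946  0.20001792] [ 0.63860271 -0.11600864  0.22310684]
[213 191  14  41 454] [219.6277533  211.24449339] [ 0.61216931 -0.00395966  0.21688708] [ 0.601808   -0.00883476  0.20004436] [ 6.25928238e-01 -1.38393381e-04  2.22562163e-01]
[280 192  11  41 412] [285.01213592 211.93446602] [0.60714057 0.04253061 0.21763659] [0.59663641 0.03893555 0.20020677] [0.62143614 0.04707523 0.22276143]
```

View pics/w2.png

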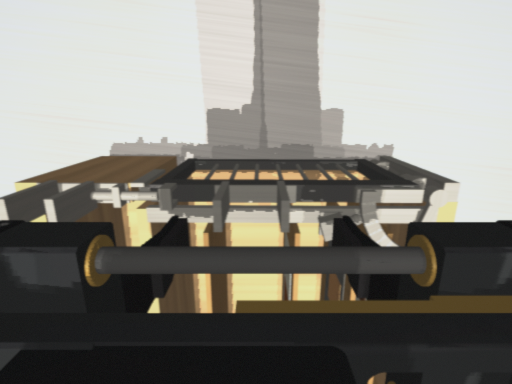

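The bolt is fully drawn: the tab is now about 33 mm from the lug, centre to centre. The latch plates sit at (220,211) and (285,212), centred between the fingers, so I'll descend and squeeze.

```bash
python3 -m creep '[87,0,0,0.7,0,0,0, 87,0,0,1.4,0,0,0, 87,0,0,2.1,0,0,0, 87,0,0,2.1,0,0,0, 60,0,0,2.1,0,0,0, 52,0,0,2.1,0,0,0, 40,0,0,2.1,0,0,0, 38,0,0,2.1,0,0,0, 38,0,0,2.1,0,0,0, 38,0,0,2.1,0,0,0, 38,0,0,2.1,0,0,0, 38,0,0,2.1,0,0,0]' 30; python3 -m creep '[38,0,0,0,0,0,0, 38,0,0,0,0,0,0]'
```

```text
time_s: 5.4
tool_pos: [0.6112, 0.0262, 0.2127]
tool_rot: [-180.0, 0.1, -173.6]
force: [-0.8, -0.6, 1.4]
grip_width: 0.0419
grasp_force: 30.0
time_s: 5.6
tool_pos: [0.6112, 0.0262, 0.2126]
tool_rot: [-180.0, 0.1, -173.6]
force: [0.5, -1.4, 3.8]
grip_width: 0.0417
grasp_force: 30.0
```

Fully squeezed at 42 mm and well centred. Now the first part of the swing, at half speed.

```bash
python3 -m creep '[38,0.265,0.007,0,0,0,0.5, 38,0.53,0.028,0,0,0,1, 38,0.793,0.062,0,0,0,1.5, 38,1.053,0.111,0,0,0,2, 38,1.311,0.173,0,0,0,2.5, 38,1.566,0.248,0,0,0,3, 38,1.816,0.337,0,0,0,3.5, 38,2.061,0.438,0,0,0,4, 38,2.3,0.552,0,0,0,4.5, 38,2.533,0.679,0,0,0,5, 38,2.533,0.679,0,0,0,5]'
python3 - <<'E'
from h import *
c=cam('side');save(c,'s2.png')
E
```

```text
time_s: 6.7
tool_pos: [0.5331, 0.0383, 0.2125]
tool_rot: [180.0, 0.1, 156.4]
force: [2.9, -1.1, 3.1]
grip_width: 0.0416
grasp_force: 30.0
```

View pics/s2.png

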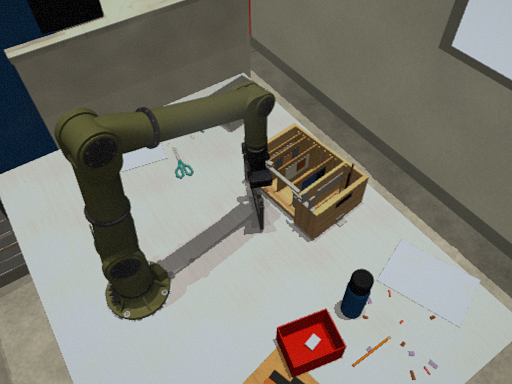

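The gate has swung out with the gripper: its edge is at about (258,210), clear of the front. I'll continue through the detent.

```bash
python3 -m creep '[38,0.265,0.007,0,0,0,0.5, 38,0.53,0.028,0,0,0,1, 38,0.793,0.062,0,0,0,1.5, 38,1.053,0.111,0,0,0,2, 38,1.311,0.173,0,0,0,2.5, 38,1.566,0.248,0,0,0,3, 38,1.816,0.337,0,0,0,3.5, 38,2.061,0.438,0,0,0,4, 38,2.3,0.552,0,0,0,4.5, 38,2.533,0.679,0,0,0,5, 38,2.533,0.679,0,0,0,5]'
python3 -c "
from h import *
print(env.get_obs()['qpos'])"
```

```text
time_s: 7.85
tool_pos: [0.4721, 0.0875, 0.2125]
tool_rot: [179.9, 0.1, 126.4]
force: [4.0, -2.1, 4.8]
grip_width: 0.0413
grasp_force: 30.0
[  4.14538267  -0.61490574 -17.63301224 108.53382425  -0.16162317
  71.91472819  23.0032648 ]
```

```bash
python3 -m creep '[38,0.265,0.007,0,0,0,0.5, 38,0.53,0.028,0,0,0,1, 38,0.793,0.062,0,0,0,1.5, 38,1.053,0.111,0,0,0,2, 38,1.311,0.173,0,0,0,2.5, 38,1.566,0.248,0,0,0,3, 38,1.816,0.337,0,0,0,3.5, 38,2.061,0.438,0,0,0,4, 38,2.3,0.552,0,0,0,4.5, 38,2.533,0.679,0,0,0,5, 38,2.533,0.679,0,0,0,5, 38,2.533,0.679,0,0,0,5]'
python3 -m creep '[38,0,0,0,0,0,0,38,0,0,0,0,0,0,38,0,0,0,0,0,0]'
python3 - <<'E'
from h import *
print(env.get_obs()['qpos'])
a=cam('side');b=cam('scene')
cv2.imwrite('pics/fin.png',cv2.resize(np.hstack([a['color'],b['color']])[:,:,::-1],(800,300)))
Q=np.vstack([pts(x).reshape(-1,3) for x in(a,b)])
Q=Q[np.isfinite(Q).all(1)]
q=Q[(Q[:,2]>.06)&(Q[:,2]<.17)&(Q[:,0]>.33)&(Q[:,0]<.57)&(abs(Q[:,1]-.15)<.12)]
print(len(q),cv2.fitLine(q[:,:2].astype(np.float32),cv2.DIST_HUBER,0,.01,.01).ravel(),q.min(0),q.max(0))
E
```

```text
time_s: 9.05
tool_pos: [0.4437, 0.1601, 0.2125]
tool_rot: [179.9, -0.0, 96.5]
force: [2.8, -2.0, 6.4]
grip_width: 0.0413
grasp_force: 30.0
time_s: 9.35
tool_pos: [0.4437, 0.1601, 0.2125]
tool_rot: [179.9, -0.0, 96.5]
force: [3.5, -1.7, 6.5]
grip_width: 0.0415
grasp_force: 30.0
[  0.24059046  -1.53706067 -22.78773472 109.36178195  -0.61050559
  71.94683606 -15.88020844]
1014 [0.992569   0.12168305 0.42841232 0.15685517] [0.34481184 0.12109603 0.06021756] [0.56992601 0.18497218 0.16997885]
```

View pics/fin.png

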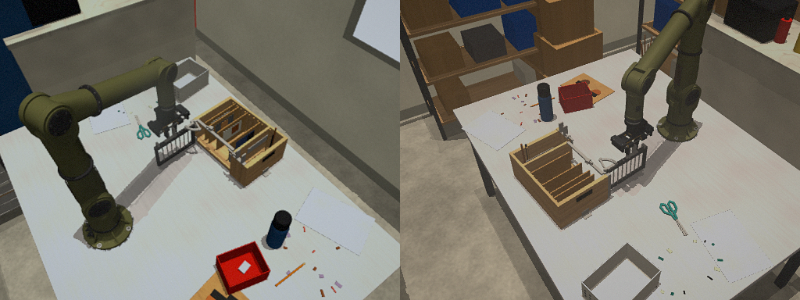

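The gate stands square to the front, at (175,145) in the left half and (627,168) in the right, held by the gripper. The fitted line gives 7.0° against the carrier's 6.2°. The bystanders have not moved.

```bash
python3 -c "
from cell import env
print(env.sign_off())"
```

```text
the job is handed in; nothing more can be done
None
```

I drew the bolt first, then squeezed the latch and swung the gate past its detent to about 90°; the job is handed in at about 9.5 s with the gripper still holding the gate there and the flask, bin and scissors untouched.

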